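Clear the casting table: sort cups, weights and wedge

TASK

Tidy up the small things left on the casting table: stand both measuring cups upright on the floor of the round tub, stand both steel weights upright on the floor of the square bin, and lay the wooden wedge flat, as it lies now, on the floor of the oblong tray. Nothing is stacked or leaning at the end, and the roll of tape and the little jar that stand among them stay where they are.

Things in the scene. Friction and masses are not known exactly. Their poses are not given: they have to be found in the camera images.
- cup_a: small white plastic measuring cup, open at the top, standing; 46 mm across the foot, 52 mm across the rim, 60 mm tall, wall 3 mm, 40 g. Origin at the centre of its underside, z up its axis; one of two alike
- cup_b: small white plastic measuring cup, open at the top, standing; 46 mm across the foot, 52 mm across the rim, 60 mm tall, wall 3 mm, 40 g. Origin at the centre of its underside, z up its axis; one of two alike
- weight_a: steel balance weight, standing: a plain cylinder 44 mm across and 30 mm tall with a small knob (20 mm across) on top, 46 mm tall in all, about 0.36 kg; grip it by the cylinder. Origin at the centre of its underside, z up its axis; one of two alike
- weight_b: steel balance weight, standing: a plain cylinder 44 mm across and 30 mm tall with a small knob (20 mm across) on top, 46 mm tall in all, about 0.36 kg; grip it by the cylinder. Origin at the centre of its underside, z up its axis; one of two alike
- wedge: wooden clamping wedge lying on its flat side, 90 mm long (x) and 28 mm wide (y), parallel upright sides; its top slopes from 26 mm high at the -x end to 8 mm at the +x end, 17 mm at the middle; 50 g. Origin at the centre of its underside, z up
- tub: low round blue plastic tub, fixed to the table; 160 mm across the rim, inside 142 mm across at the floor, floor 4 mm thick, rim 28 mm high. Origin at the centre of its underside, z up. Both cups fit side by side
- square_bin: low square grey plastic bin, fixed to the table; 132 x 132 mm outside, walls and floor 4 mm thick, 28 mm high. Origin at the centre of its underside, x and y along its sides, z up. Both weights fit side by side
- oblong_tray: low oblong grey plastic tray, fixed to the table; 165 mm (x) by 96 mm (y) outside, walls and floor 4 mm thick, 22 mm high. Origin at the centre of its underside, z up
- tape: roll of brown tape lying flat, 56 mm across, 38 mm hole, 24 mm tall; to be left alone. Origin at the centre of its underside
- jar: little closed amber jar, 48 mm across and 48 mm tall; to be left alone. Origin at the centre of its underside
Not all that is in view belongs to the job. What is shaped like the cup_a but blue or green is not meant.

How it is judged:
At the end, for the whole second after the job is handed in: Cups on the tub floor (axis within 56 mm of its centre), weights on the square bin floor (within 46 mm of centre each way), wedge on the oblong tray floor (within 68 mm lengthwise, 40 mm across); all upright or flat within 0.15 rad, undersides under 11 mm above the container underside, at rest (horizontal distance between each of cup_a, cup_b and tub below 0.056 m and z of cup_a in the frame of tub between 0 and 0.011 m and linear speed of each of cup_a, cup_b, weight_a, weight_b, wedge below 0.02 m/s and angular speed of each of cup_a, cup_b, weight_a, weight_b, wedge below 0.2 rad/s and angle between each of cup_a, cup_b, weight_a, weight_b, wedge's own z axis and vertical below 0.15 rad and z of cup_b in the frame of tub between 0 and 0.011 m and x of weight_a in the frame of square_bin between -0.046 and 0.046 m and y of weight_a in the frame of square_bin between -0.046 and 0.046 m and z of weight_a in the frame of square_bin between 0 and 0.011 m and x of weight_b in the frame of square_bin between -0.046 and 0.046 m and y of weight_b in the frame of square_bin between -0.046 and 0.046 m and z of weight_b in the frame of square_bin between 0 and 0.011 m and x of wedge in the frame of oblong_tray between -0.068 and 0.068 m and y of wedge in the frame of oblong_tray between -0.04 and 0.04 m and z of wedge in the frame of oblong_tray between 0 and 0.011 m); the robot touches nothing.
It fails at once if the tape is pushed more than 30 mm from its place (distance of tape from where it was at the start of the episode above 0.03 m).
It fails at once if the jar is pushed more than 30 mm from its place (distance of jar from where it was at the start of the episode above 0.03 m).
It also fails if it takes over 128 s, if anything falls off the work surface, if the arm or the gripper's body presses on something with over 40 N, if the wrist force passes 120 N, or if a joint passes its speed limit or range.

ROBOT

A 6-joint arm with a two-finger parallel gripper is mounted at the origin on the work surface. World frame = base frame: x ahead of the robot, y to its left, z up, the work surface at z = 0. Lengths are in m, angles in rad, forces in N, time in s.
With the tool pointing down it reaches from about 0.275 to 0.85 m from the base axis. Payload 19 kg.
Tool frame: the origin (TCP) lies at the centre of the arm's flange, where the gripper is bolted on; the fingertips stand bot.tcp_to_tips ahead of it and the grasp point (between the pads) lies 155 mm ahead of it (bot.tcp_to_tips is the distance from the TCP to the fingertips, in m); z points along the fingers, y is the direction in which the jaws open and shut (so a half turn about z gives the same grasp; the last joint's range is limited). The gripper opens to 85 mm and grips with 20 to 120 N. Pads are 22 mm wide; open, the fingers measure 114 mm over their backs; the gripper's body (76 mm by 85 mm) begins 54 mm behind the grasp point. The pads swing forward as they close: fully open they stand 13 mm farther back than shut.
Start: joints at [-1.342, 0.15, 1.437, -0, 1.554, -0.134], TCP at [0.204, -0.538, 0.405] pointing down, gripper open.
Joint ranges: [-2.8, 2.8], [-0.68, 2.1], [0.12, 2.68], [-1.39, 4.53], [0.16, 2.79], [-2.81, 2.81]. Speed limits (rad/s): [1.89, 1.89, 2.22, 3.01, 3.01, 3.01].

INTERFACE

Orientations are given as a unit quaternion [x, y, z, w].
In Python, from station import bot, vision, order, masks_of gives the robot as it stands.
- The arm moves only by the tool servo_tool, never from a script. Its argument "motion" is a list that holds one entry, the list of rows, each a list of 4 numbers: the shift along the tool's x, y, z in m, then the turn about the tool's z in rad. A call has 1 to 5 rows; each row is the pose to reach, as a shift and turn from the pose commanded when the call began, along the tool's axes at that moment; what a row does not reach only later rows make up. A row lasts 1/8 s, in which the tool goes at most 62.5 mm and 10.7 degrees, less where a joint would pass 70% of its speed; a pose out of reach is approached as far as the arm can. A call with a gripper value outside its range is refused whole. "grip" is the opening in per cent of the stroke, from 0 (shut) to 100 (fully open), set as the call begins (left out, the last holds). The fingers move at their own pace and stop on an object; "grip_force" is the grip in N (left out, the last holds). Time passes only in rows, so rows that repeat a pose let the fingers close. It gives the time, the measured TCP pose, the force and the opening at its end, in the units of the state.
- bot.read_state(): the state, without advancing time (a new reading comes with each control period).
- vision.capture(name): name is "side" or "top" or "wrist"; returns a dict with "img" (480x640x3 uint8, red, green, blue), "vertical_fov" (degrees; the focal length in pixels is half the picture's height over the tangent of half this angle, whatever the lens; pixels are square), "cx", "cy" (the principal point, pixels), "k1" (the pictures are not rectified: a ray, as slopes to the right and down, at radius r is drawn at 1 + k1 r^2 times it, then the intrinsics apply), "camera_from_world" (4x4, takes a point from world to camera coordinates); the wrist camera has in their place "tool_from_camera" (4x4, takes a point from camera to tool coordinates, whose origin is the TCP and whose axes are the flange's). Camera axes: x right, y up, looking along -z (the intrinsics and any distortion apply to the point x, -y, -z); pixel columns grow to the right and rows downward; lengths in m; the calibration is good to about 2 mm. A picture is of the moment at which its call begins: read the wrist's pose just before it. There is no depth.
- order.sign_off(): hands the job in, once; it reports no verdict.
Trained networks look in the newest picture that a camera, given by its name, has taken for a name from the list of things; names that differ only in an ending like _2 or _b are one class to them, and where a whole thing is asked for, a point or a joint stands for the part that bears it (a point fixed in the world has none). Each returns a list of dicts, best first, with "confidence" (0 to 1); they miss things now and then, are a little off and sometimes report something else, mostly with a low value. They report only what shows in the picture. A call takes as long as a camera call. They do not tell look-alikes from the thing itself.
- masks_of(camera, target): "pixels" (480x640 bool, what is visible of it) and "location" ([column, row] in pixels, amid what is visible of it).
The state is a dict: "t": time; "joint_pos": joint angles; "dq": joint speeds; "tau": joint torques, N m; "ee_pos": TCP position; "ee_rot": TCP orientation; "ft_force": force on the tool from outside, world axes, zero at the start; "torque": the same for the moment, N m; "gripper_width": finger opening in m.
Only numpy, scipy, OpenCV 4.12 (cv2) and the standard library are available. Lean on these libraries where they do the work, as an engineer would, in place of code of your own. Each camera call takes 0.05 s, during which the arm holds its last target.

## Working session

There is one attempt and no reset: what is moved stays moved. The work goes in short steps, Python scripts to look and compute and a tool call to move; the robot and the scene stay as the last step left them, time stands still between calls to the robot, and variables do not carry over. Pictures are saved under pics/ and viewed, and the job is handed in when it is done.

Besides the shell and the picture viewer there is one more tool, called after ">>>" by a JSON object that holds its "method" and its "body", one argument or row to a line. servo_tool: Moves the arm, as the interface text tells. Its arguments: {"type":"object","properties":{"motion":{"type":"array"},"grip":{"type":"number"},"grip_force":{"type":"number"}},"required":["motion"]}

```bash
ls; mkdir -p pics
python3 - <<'E'
from station import bot,vision,order,masks_of
import cv2
s=bot.read_state();print(s, bot.tcp_to_tips)
for n in ["side","top","wrist"]:
    c=vision.capture(n);cv2.imwrite(f"pics/{n}0.png",c["img"][:,:,::-1])
    print(n,{k:v for k,v in c.items() if k!="img"})
E
```

```text
pics
{'t': 0.0, 'joint_pos': array([-1.34200758e+00,  1.50976590e-01,  1.43802849e+00, -1.05913680e-05,
        1.55381233e+00, -1.33997380e-01]), 'dq': array([0.00036341, 0.00131112, 0.00061641, 0.00052317, 0.00095657,
       0.0004837 ]), 'tau': array([-6.64025240e-03, -7.13085508e+01, -5.70864773e+01, -7.30884058e-04,
        9.19327053e-03, -1.30170533e-04]), 'ee_pos': array([ 0.20402818, -0.53754068,  0.40408196]), 'ee_rot': array([ 9.83593137e-01,  1.80400015e-01, -3.43021413e-05, -6.11439746e-04]), 'ft_force': array([-0.02237645, -0.0712878 ,  0.17509381]), 'torque': array([-0.06417432, -0.04239716, -0.00902238]), 'gripper_width': 0.08522256280909335} 0.1734
side {'vertical_fov': 53.783456871548765, 'cx': 319.39424143324, 'cy': 238.15500343355754, 'k1': -0.05739414722916652, 'camera_from_world': array([[ 0.97263385, -0.23225192,  0.00651505, -0.49156318],
       [ 0.14299434,  0.62046762,  0.77108531, -0.13174153],
       [-0.18312842, -0.74905206,  0.63669851, -0.84483498],
       [ 0.        ,  0.        ,  0.        ,  1.        ]])}
top {'vertical_fov': 50.17666452388952, 
[... 225 characters left out ...]
2,  1.26187850e-01,
        -5.09089833e-01],
       [-1.26201098e-01,  5.46700487e-04,  9.92004528e-01,
        -1.07506094e+00],
       [ 0.00000000e+00,  0.00000000e+00,  0.00000000e+00,
         1.00000000e+00]])}
wrist {'vertical_fov': 65.09390457184672, 'cx': 317.1008634618994, 'cy': 243.4153124966532, 'k1': -9.61497527696613e-05, 'tool_from_camera': array([[-1.18344182e-03,  9.56325420e-01,  2.92301712e-01,
         7.44650870e-02],
       [ 9.99999246e-01,  1.03593783e-03,  6.59411976e-04,
         9.60336192e-04],
       [ 3.27806033e-04,  2.92302272e-01, -9.56325925e-01,
         3.11132284e-02],
       [ 0.00000000e+00,  0.00000000e+00,  0.00000000e+00,
         1.00000000e+00]])}
```

View pics/top0.png

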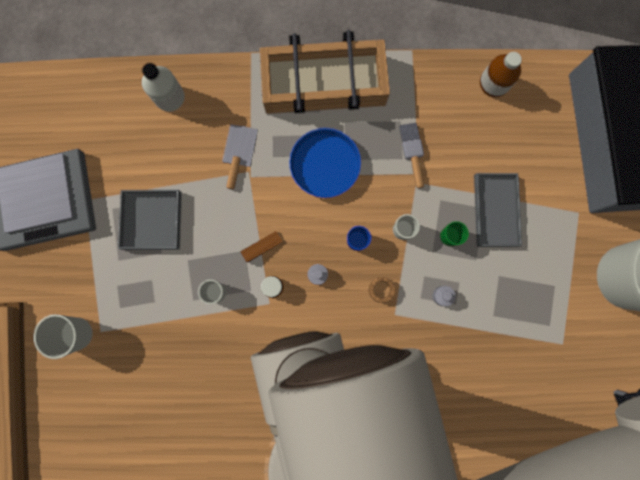

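View pics/side0.png

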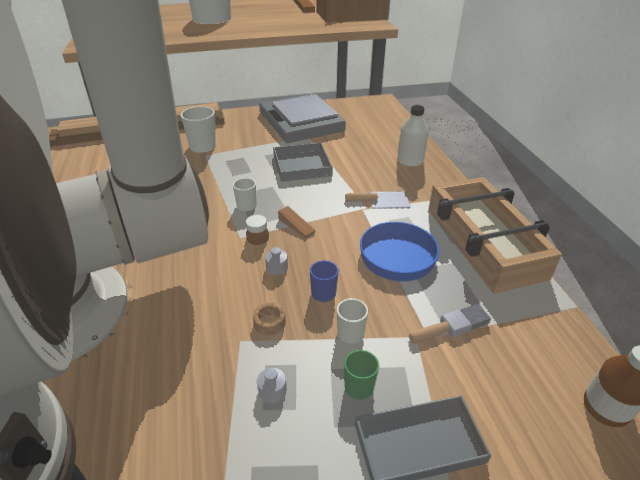

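View pics/wrist0.png

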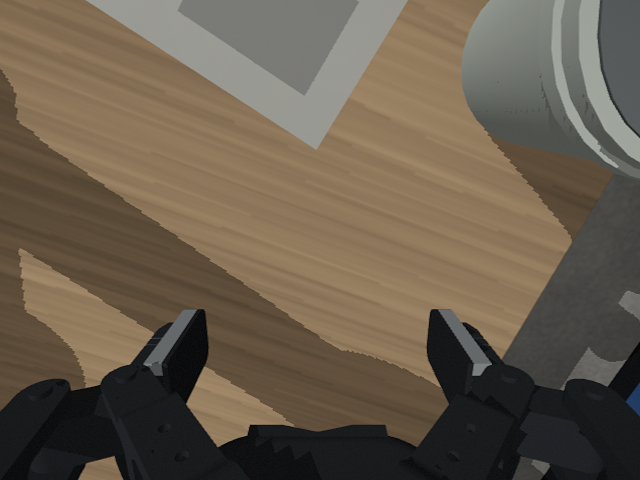

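The top view shows the white cups at (406,227) and (210,292), the weights at (318,273) and (446,296), and the wedge at (263,247). The tub is at (325,163), the square bin at (150,220) and the tray at (498,210). The jar (271,287) and tape (382,290) stand among them, and the blue and green cups are decoys. Next I'll fit models to the network masks in both views.

```bash
cat > h.py <<'E'
import numpy as np,cv2
from scipy.optimize import minimize
from station import bot,vision,order,masks_of
def proj(c,P):
    T=c["camera_from_world"];p=np.asarray(P)@T[:3,:3].T+T[:3,3]
    u=p[:,0]/-p[:,2];v=-p[:,1]/-p[:,2]
    f=240/np.tan(np.radians(c["vertical_fov"]/2));k=1+c["k1"]*(u*u+v*v)
    return np.c_[f*u*k+c["cx"],f*v*k+c["cy"]]
def wristcam(c,s):
    from scipy.spatial.transform import Rotation as R
    M=np.eye(4);M[:3,:3]=R.from_quat(s["ee_rot"]).as_matrix();M[:3,3]=s["ee_pos"]
    c["camera_from_world"]=np.linalg.inv(M@c["tool_from_camera"]);return c
def ray(c,px,z):
    # point at height z seen in px
    from scipy.optimize import fsolve
    return fsolve(lambda q:proj(c,[[q[0],q[1],z]])[0]-np.asarray(px,float),[0.5,0])
def cyl(rs):
    a=np.linspace(0,2*np.pi,40,endpoint=False)
    return np.vstack([np.c_[r*np.cos(a),r*np.sin(a),np.full(40,z)] for r,z in rs])
def box(lx,ly,h0,h1):
    return np.array([[sx*lx/2,sy*ly/2,z] for sx in(-1,1) for sy in(-1,1) for z in (0,h0 if sx<0 else h1)])
MOD=dict(cup=cyl([(.023,0),(.026,.06)]),weight=cyl([(.022,0),(.022,.03),(.01,.03),(.01,.046)]),
 wedge=box(.09,.028,.026,.008),tub=cyl([(.075,0),(.08,.028)]),square_bin=box(.132,.132,.028,.028),
 oblong_tray=box(.165,.096,.022,.022),tape=cyl([(.028,0),(.028,.024)]),jar=cyl([(.024,0),(.024,.048)]))
PARTS=dict(weight=[slice(0,80),slice(80,160)])
def sil(c,name,x,y,w,z=0,S=4):
    m=MOD[name];R=np.array([[np.cos(w),-np.sin(w)],[np.sin(w),np.cos(w)]])
    P=np.c_[m[:,:2]@R.T+[x,y],m[:,2]+z];p=proj(c,P)
    im=np.zeros((480*1,640),np.uint8)
    for sl in PARTS.get(name,[slice(None)]):
        cv2.fillConvexPoly(im,cv2.convexHull(np.round(p[sl]*16).astype(np.int32)),255,cv2.LINE_AA,4)
    return im/255.
def fit(name,obs,x0,yaw=None,z=0):
    ms=[(c,cv2.GaussianBlur(m.astype(np.float32),(0,0),1.0)) for c,m in obs]
    def cost(q):
        t=0
        for c,m in ms:
            s=cv2.GaussianBlur(sil(c,name,q[0],q[1],q[2] if len(q)>2 else 0,z).astype(np.float32),(0,0),1.0)
            t+=((s-m)**2).sum()/m.sum()
        return t
    best=None
    for w in ([None] if yaw is None else yaw):
        q0=np.array(list(x0)+([] if w is None else [w]))
        sim=np.vstack([q0]+[q0+d for d in np.eye(len(q0))*([.01,.01,.3][:len(q0)])])
        r=minimize(cost,q0,method="Nelder-Mead",options=dict(initial_simplex=sim,xatol=1e-4,fatol=1e-4))
        if best is None or r.fun<best.fun:best=r
    return best.x,best.fun
E
cat > m.py <<'E'
from h import *
C={n:vision.capture(n) for n in("top","side")}
N=dict(cup="cup_a",weight="weight_a",wedge="wedge",tub="tub",square_bin="square_bin",oblong_tray="oblong_tray",tape="tape",jar="jar")
for k,t in N.items():
    D={n:masks_of(n,t) for n in C}
    for n in C: print(k,n,[(round(d["confidence"],2),np.round(d["location"]).astype(int).tolist(),int(d["pixels"].sum())) for d in D[n]])
    for d in D["top"]:
        if d["confidence"]<.3: continue
        z=MOD[k][:,2].max()/2
        x0=ray(C["top"],d["location"],z)
        yaw=None if z is None or k not in("wedge","square_bin","oblong_tray") else ([0,.5,-.5] if k!="wedge" else [0,1,2,3,4,5])
        r1=fit(k,[(C["top"],d["pixels"])],x0,yaw)
        q=proj(C["side"],[[r1[0][0],r1[0][1],z]])[0]
        sd=[e for e in D["side"] if np.hypot(*(e["location"]-q))<25 and e["confidence"]>.3]
        print("   top",np.round(r1[0],4),round(r1[1],3), end=" ")
        if sd:
            r2=fit(k,[(C["side"],sd[0]["pixels"])],x0,yaw);r3=fit(k,[(C["top"],d["pixels"]),(C["side"],sd[0]["pixels"])],x0,yaw)
            print("side",np.round(r2[0],4),round(r2[1],3),"both",np.round(r3[0],4),round(r3[1],3))
        else: print()
E
python3 m.py
```

```text
cup top [(0.83, [404, 225], 543), (0.83, [450, 238], 597), (0.76, [358, 236], 505)]
cup side [(0.79, [325, 280], 1028), (0.7, [244, 194], 632), (0.68, [363, 370], 1484), (0.61, [354, 318], 1186), (0.21, [257, 230], 560)]
   top [ 0.5188 -0.1695] 0.016 side [ 0.5193 -0.1699] 0.021 both [ 0.5193 -0.1698] 0.037
   top [ 0.5023 -0.2733] 0.01 side [ 0.5033 -0.2748] 0.012 both [ 0.5031 -0.2742] 0.029
   top [ 0.4963 -0.0655] 0.018 side [ 0.4969 -0.0676] 0.017 both [ 0.4969 -0.0662] 0.043
weight top [(0.77, [320, 271], 315), (0.67, [446, 296], 351)]
weight side [(0.79, [276, 259], 468)]
   top [0.4227 0.0222] 0.048 side [0.4232 0.0231] 0.104 both [0.4227 0.0221] 0.154
   top [ 0.3705 -0.2494] 0.076 
wedge top [(0.72, [263, 250], 537)]
wedge side [(0.86, [293, 223], 567)]
   top [0.4863 0.1454 5.2688] 0.052 side [0.4869 0.1433 5.2211] 0.027 both [0.4866 0.1446 5.2279] 0.084
tub top [(0.81, [322, 161], 3962)]
tub side [(0.89, [400, 252], 3819)]
   top [0.6698 0.0013] 0.01 side [6.697e-01 2.000e-04] 0.008 both [6.699e-01 6.000e-04] 0.019
square_bin top [(0.66, [151, 217], 3748), (0.51, [405, 227], 512), (0.29, [273, 287], 404)]
square_bin side [(0.98, [302, 161], 1828)]
   top [ 0.5509  0.393  -0.0075] 0.012 side [ 0.5523  0.3926 -0.0338] 0.021 both [ 0.5514  0.3929 -0.0185] 0.035
   top [ 0.5718 -0.1778  0.7117] 6.143 
oblong_tray top [(0.62, [496, 209], 3257)]
oblong_tray side [(0.96, [421, 444], 8365), (0.65, [256, 231], 606)]
   top [ 0.5588 -0.383  -0.0269] 0.029 side [ 0.5583 -0.3839 -0.0221] 0.014 both [ 0.5588 -0.3833 -0.03  ] 0.045
tape top [(0.53, [378, 296], 231)]
tape side [(0.64, [269, 321], 768)]
   top [ 0.3847 -0.1156] 1.196 side [ 0.3869 -0.1162] 0.148 both [ 0.3856 -0.1156] 1.354
jar top [(0.92, [275, 287], 387)]
jar side []
   top [0.3961 0.1198] 0.092
```

Run:
```python
from h import *
C={n:vision.capture(n) for n in("top","side")}
D=masks_of("side","cup_a")
for d in D:
    if abs(d["location"][0]-244)<8: print(fit("cup",[(C["side"],d["pixels"])],ray(C["side"],d["location"],.03)))
for n in ("top","side"):
  for d in masks_of(n,"cup_b")+masks_of(n,"weight_b"): print(n,d["confidence"],d["location"])
P=ray(C["top"],(210,292),.055);print(P)
def ov(n,objs):
    im=C[n]["img"][:,:,::-1].copy()
    for k,x,y,w in objs:
        s=(sil(C[n],k,x,y,w)>.5).astype(np.uint8)
        cv2.drawContours(im,cv2.findContours(s,0,1)[0],-1,(0,0,255),1)
    return im
o=[("cup",.5193,-.1698,0),("weight",.4227,.0221,0),("weight",.3705,-.2494,0),("wedge",.4866,.1446,5.228),("square_bin",.5514,.3929,-.018),("oblong_tray",.5588,-.3833,-.03),("tub",.67,.0006,0),("tape",.386,-.116,0),("jar",.396,.1198,0),("cup",.3915,.242,0)]
for n in C: cv2.imwrite(f"pics/ov_{n}.png",ov(n,o))
```

```text
(array([0.39024269, 0.24694761]), np.float64(0.009393550455570221))
top 0.89 [357.9, 233.5]
top 0.83 [450.2, 238.2]
top 0.69 [211.8, 289.5]
top 0.62 [320.3, 268.2]
top 0.6 [445.8, 295.7]
top 0.4 [150.7, 219.5]
side 0.96 [352.9, 320.3]
side 0.85 [325.7, 278.0]
side 0.61 [244.4, 193.3]
side 0.69 [277.6, 262.2]
[0.38753556 0.2482994 ]
```

Run:
```python
import cv2
a=cv2.imread("pics/ov_top.png")[130:350,100:540];cv2.imwrite("pics/c1.png",cv2.resize(a,(800,400)))
a=cv2.imread("pics/ov_side.png")[120:480,200:500];cv2.imwrite("pics/c2.png",cv2.resize(a,(500,600)))
```

```text
(no output)
```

View pics/c1.png

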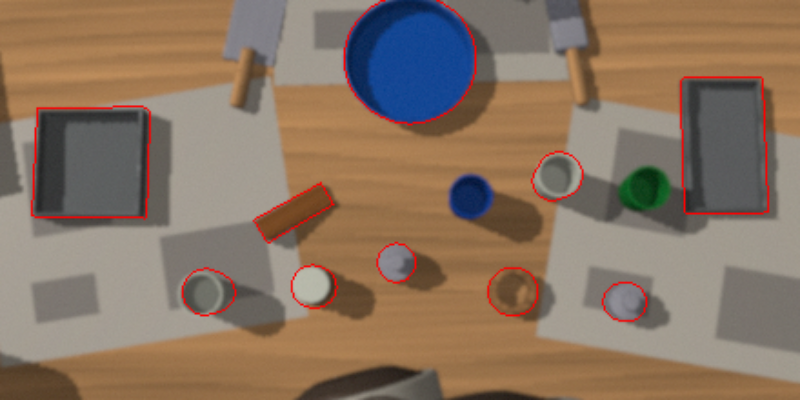

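View pics/c2.png

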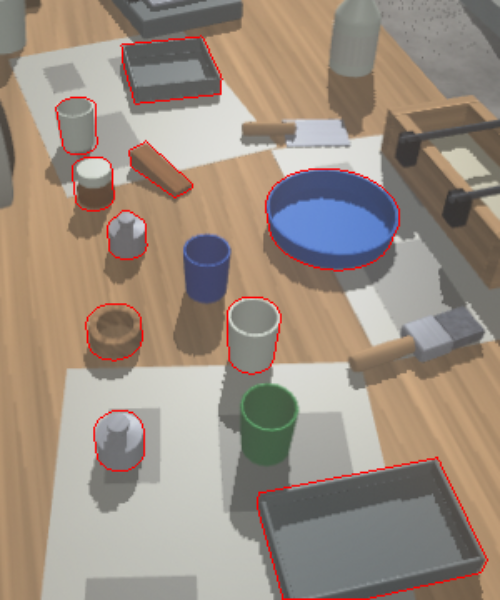

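```bash
cat > go.py <<'E'
import sys
from station import bot
import numpy as np
from scipy.spatial.transform import Rotation as R
s=bot.read_state();x,y,z,th=map(float,sys.argv[1:5])
M=R.from_quat(s["ee_rot"]).as_matrix();t0=np.arctan2(M[1,0],M[0,0])
d=M.T@(np.array([x,y,z])-s["ee_pos"]);a=-((th-t0+np.pi)%(2*np.pi)-np.pi)
print("t",round(s["t"],2),"pos",s["ee_pos"].round(4),"th",t0.round(3),"shift",d.round(4),"turn",round(a,3),"j",s["joint_pos"].round(2),"w",s["gripper_width"].round(4))
E
python3 go.py .3705 -.2494 .25 1.571
```

```text
Traceback (most recent call last):
  File "go.py", line 8, in <module>
    print("t",round(s["t"],2),"pos",s["ee_pos"].round(4),"th",t0.round(3),"shift",d.round(4),"turn",round(a,3),"j",s["joint_pos"].round(2),"w",s["gripper_width"].round(4))
                                                                                                                                               ^^^^^^^^^^^^^^^^^^^^^^^^
AttributeError: 'float' object has no attribute 'round'
```

```bash
sed -i 's/s\["gripper_width"\].round(4)/round(s["gripper_width"],4)/' go.py
python3 go.py .3705 -.2494 .26 1.571
```

```text
t 1.4 pos [ 0.204  -0.5376  0.4046] th 0.363 shift [ 0.2579 -0.2103  0.1447] turn -1.208 j [-1.34  0.15  1.44  0.    1.55 -0.13] w 0.0854
```

>>> {"method": "servo_tool", "body": {
  "motion": [
    [[0.052,-0.042,0.02,-0.18],[0.103,-0.084,0.04,-0.36],[0.155,-0.126,0.06,-0.54],[0.206,-0.168,0.08,-0.72],[0.258,-0.21,0.1,-0.9]]
  ],
  "grip": 85
}}

```text
t: 2.02
ee_pos: [0.3544, -0.2768, 0.3144]
ee_rot: [0.806, 0.592, 0.0, 0.0]
ft_force: [0.9, -0.4, -1.0]
gripper_width: 0.0722
```

```bash
python3 go.py .3705 -.2494 .26 1.571
```

```text
t 2.02 pos [ 0.3544 -0.2768  0.3144] th 1.268 shift [0.0309 0.0072 0.0544] turn -0.303 j [-0.83 -0.06  1.85  0.    1.36 -0.53] w 0.0722
```

>>> {"method": "servo_tool", "body": {
  "motion": [
    [[0,0,0,-0.16],[0,0,0.04,-0.308],[0,0,0.04,-0.308],[0,0,0.04,-0.308]]
  ]
}}

```text
t: 2.52
ee_pos: [0.354, -0.2789, 0.2758]
ee_rot: [0.708, 0.706, 0.0, 0.0]
ft_force: [-0.1, 0.0, 0.3]
gripper_width: 0.0728
```

```bash
python3 go.py .3705 -.2494 .178 1.571
python3 - <<'E'
from h import *
s=bot.read_state();c=wristcam(vision.capture("wrist"),s)
im=c["img"][:,:,::-1].copy()
D=masks_of("wrist","weight_a")
for d in D[:2]: 
    print(d["confidence"],d["location"],d["pixels"].sum())
    if d["confidence"]>.4: print(fit("weight",[(c,d["pixels"])],(.3705,-.2494)))
sl=(sil(c,"weight",.3705,-.2494,0)>.5).astype(np.uint8)
cv2.drawContours(im,cv2.findContours(sl,0,1)[0],-1,(0,0,255),1)
cv2.imwrite("pics/w1.png",im)
E
```

```text
t 2.52 pos [ 0.354  -0.2789  0.2758] th 1.567 shift [0.0296 0.0163 0.0978] turn -0.004 j [-0.84 -0.03  1.89  0.    1.27 -0.83] w 0.0728
0.82 [342.9, 208.2] 4500
(array([ 0.36933345, -0.25101176]), np.float64(0.031383685767650604))
```

View pics/w1.png

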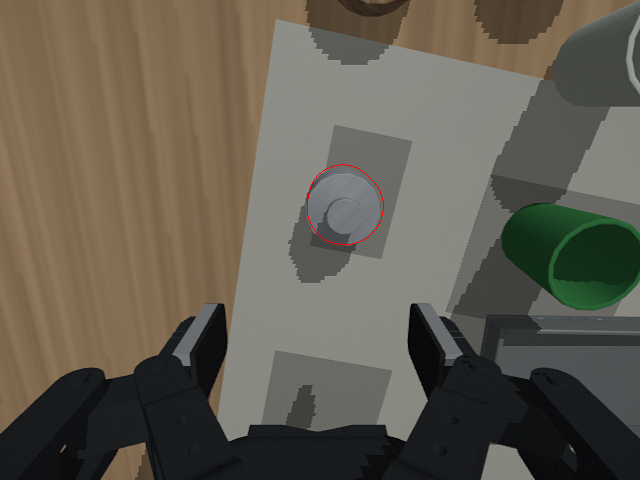

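>>> {"method": "servo_tool", "body": {
  "motion": [
    [[0.029,0.016,0.0,0],[0.029,0.016,0.03,0],[0.029,0.016,0.06,0],[0.029,0.016,0.09,0],[0.029,0.016,0.098,0]]
  ]
}}

```text
t: 3.25
ee_pos: [0.3698, -0.2496, 0.1762]
ee_rot: [0.708, 0.707, 0.0, -0.001]
ft_force: [0.2, -0.4, -0.2]
gripper_width: 0.072
```

>>> {"method": "servo_tool", "body": {
  "motion": [
    [[0,0,0,0],[0,0,0,0]]
  ]
}}

```text
t: 3.5
ee_pos: [0.3703, -0.2499, 0.178]
ee_rot: [0.707, 0.707, 0.0, 0.001]
ft_force: [-1.4, 0.9, 0.8]
gripper_width: 0.0729
```

```bash
python3 go.py .37 -.25 .178 1.571
```

```text
t 3.5 pos [ 0.3703 -0.2499  0.178 ] th 1.57 shift [-0.0001 -0.0003 -0.    ] turn -0.001 j [-0.77  0.09  2.    0.    1.05 -0.77] w 0.0729
```

>>> {"method": "servo_tool", "body": {
  "motion": [
    [[0,0,0,0],[0,0,0,0],[0,0,0,0]]
  ],
  "grip": 56,
  "grip_force": 40
}}

```text
t: 3.88
ee_pos: [0.37, -0.2496, 0.1769]
ee_rot: [0.707, 0.707, 0.0, 0.0]
ft_force: [-0.4, -0.9, 0.7]
gripper_width: 0.0476
```

>>> {"method": "servo_tool", "body": {
  "motion": [
    [[0,0,0,0],[0,0,0,0],[0,0,0,0],[0,0,0,0]]
  ],
  "grip": 0,
  "grip_force": 50
}}

```text
t: 4.38
ee_pos: [0.37, -0.2495, 0.1771]
ee_rot: [0.707, 0.707, 0.0, 0.0]
ft_force: [-2.9, 2.6, 8.9]
gripper_width: 0.0427
```

>>> {"method": "servo_tool", "body": {
  "motion": [
    [[0,0,-0.02,0],[0,0,-0.06,0],[0,0,-0.12,0],[0,0,-0.15,0],[0,0,-0.15,0]]
  ]
}}

```text
t: 5.0
ee_pos: [0.3701, -0.2497, 0.3285]
ee_rot: [0.707, 0.707, 0.0, 0.002]
ft_force: [-1.0, -0.5, -3.6]
gripper_width: 0.0423
```

```bash
python3 go.py .551 .363 .32 1.571
python3 - <<'E'
from h import *
cv2.imwrite("pics/w2.png",vision.capture("wrist")["img"][:,:,::-1])
cv2.imwrite("pics/s2.png",vision.capture("side")["img"][:,:,::-1])
E
```

```text
t 5.0 pos [ 0.3701 -0.2497  0.3285] th 1.571 shift [0.6127 0.1809 0.0075] turn -0.0 j [-0.77 -0.08  1.83  0.    1.39 -0.77] w 0.0423
```

View pics/s2.png

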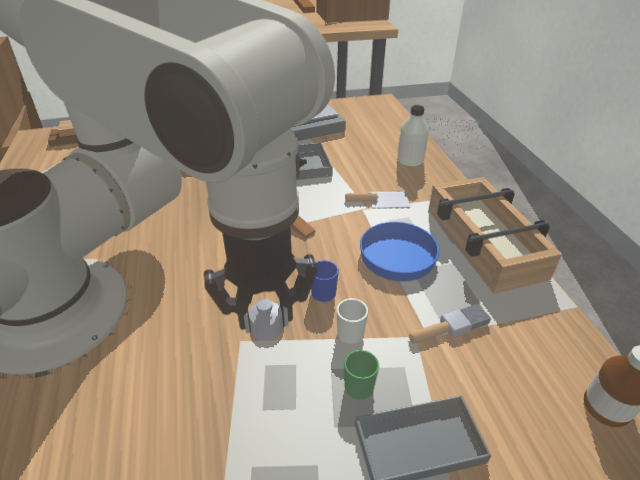

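View pics/w2.png

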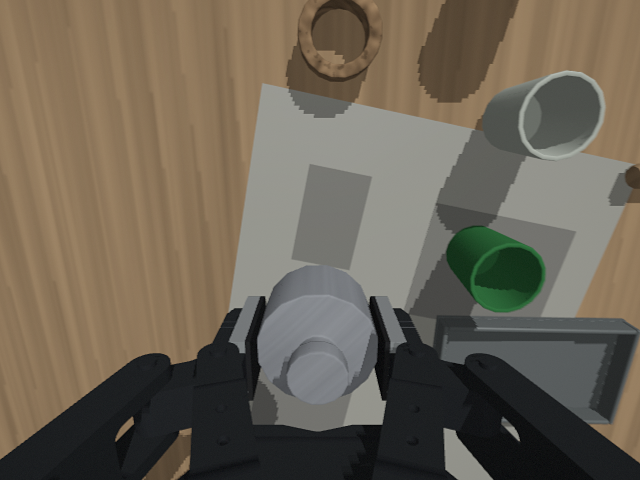

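The weight is held upright between the pads, so I'm carrying it to the bin.

>>> {"method": "servo_tool", "body": {
  "motion": [
    [[0.06,0.016,0,0],[0.12,0.032,0,0],[0.18,0.048,0,0],[0.24,0.065,0,0],[0.3,0.081,0,0]]
  ]
}}

```text
t: 5.72
ee_pos: [0.4508, 0.0526, 0.325]
ee_rot: [0.707, 0.707, -0.001, -0.001]
ft_force: [1.1, -1.2, -3.0]
gripper_width: 0.0425
```

>>> {"method": "servo_tool", "body": {
  "motion": [
    [[0.06,0.016,0,0],[0.12,0.032,0,0],[0.18,0.048,0,0],[0.24,0.065,0,0],[0.3,0.081,0,0]]
  ]
}}

```text
t: 6.35
ee_pos: [0.532, 0.3526, 0.3242]
ee_rot: [0.707, 0.707, -0.001, -0.0]
ft_force: [0.3, -0.0, -2.6]
gripper_width: 0.0425
```

>>> {"method": "servo_tool", "body": {
  "motion": [
    [[0,0,0,0],[0,0,0,0]]
  ]
}}

```text
t: 6.6
ee_pos: [0.5317, 0.3504, 0.3246]
ee_rot: [0.707, 0.707, -0.002, -0.0]
ft_force: [0.3, -0.1, -3.7]
gripper_width: 0.0423
```

```bash
python3 go.py .551 .422 .1825 1.571
```

```text
t 6.6 pos [0.5317 0.3504 0.3246] th 1.571 shift [0.0718 0.0197 0.1419] turn 0.0 j [ 0.46  0.32  1.4  -0.    1.43  0.46] w 0.0423
```

>>> {"method": "servo_tool", "body": {
  "motion": [
    [[0.036,0.01,0,0],[0.072,0.02,0.02,0],[0.072,0.02,0.07,0],[0.072,0.02,0.12,0],[0.072,0.02,0.136,0]]
  ]
}}

```text
t: 7.22
ee_pos: [0.5513, 0.4208, 0.1874]
ee_rot: [0.708, 0.707, -0.003, -0.001]
ft_force: [-0.4, 0.5, -3.3]
gripper_width: 0.0422
```

>>> {"method": "servo_tool", "body": {
  "motion": [
    [[0,0,0.003,0],[0,0,0.006,0],[0,0,0.006,0]]
  ]
}}

```text
t: 7.6
ee_pos: [0.5523, 0.4225, 0.1863]
ee_rot: [0.707, 0.707, 0.001, 0.0]
ft_force: [-0.0, 0.3, -3.6]
gripper_width: 0.0424
```

```bash
python3 go.py .551 .422 .182 1.571
```

```text
t 7.6 pos [0.5523 0.4225 0.1863] th 1.571 shift [-0.0005 -0.0013  0.0043] turn -0.0 j [0.54 0.54 1.38 0.   1.22 0.54] w 0.0424
```

>>> {"method": "servo_tool", "body": {
  "motion": [
    [[0,0,0.003,0],[0,0,0.004,0],[0,0,0.004,0]]
  ]
}}

```text
t: 7.98
ee_pos: [0.5519, 0.4225, 0.1812]
ee_rot: [0.707, 0.707, 0.0, -0.0]
ft_force: [-1.6, -0.8, 1.4]
gripper_width: 0.0423
```

```bash
python3 go.py .551 .422 .182 1.571
```

```text
t 7.97 pos [0.5519 0.4225 0.1812] th 1.571 shift [-0.0005 -0.0009 -0.0008] turn -0.0 j [0.54 0.54 1.38 0.   1.22 0.54] w 0.0423
```

>>> {"method": "servo_tool", "body": {
  "motion": [
    [[0,0,0,0],[0,0,0,0],[0,0,0,0]]
  ],
  "grip": 68
}}

```text
t: 8.35
ee_pos: [0.552, 0.4225, 0.1808]
ee_rot: [0.707, 0.707, 0.0, -0.0]
ft_force: [0.8, 0.2, -0.1]
gripper_width: 0.0583
```

>>> {"method": "servo_tool", "body": {
  "motion": [
    [[0,0,-0.02,0],[0,0,-0.06,0],[0,0,-0.11,0],[0,0,-0.14,0],[0,0,-0.14,0]]
  ]
}}

```text
t: 8.98
ee_pos: [0.552, 0.4226, 0.3253]
ee_rot: [0.707, 0.707, 0.003, 0.001]
ft_force: [-0.0, 0.5, 0.4]
gripper_width: 0.0581
```

```bash
python3 go.py .39 .247 .3 1.571;python3 - <<'E'
from h import *
s=bot.read_state();c=wristcam(vision.capture("wrist"),s)
cv2.imwrite("pics/w3.png",c["img"][:,:,::-1])
for d in masks_of("wrist","weight_a")[:2]: print(d["confidence"],d["location"],fit("weight",[(c,d["pixels"])],(.551,.422),z=.004))
E
```

```text
t 8.97 pos [0.552  0.4226 0.3253] th 1.571 shift [-0.1756 -0.1622  0.024 ] turn -0.0 j [0.54 0.43 1.24 0.   1.47 0.54] w 0.0581
0.59 [316.4, 237.0] (array([0.55249678, 0.42125661]), np.float64(0.026239270344376564))
```

View pics/w3.png

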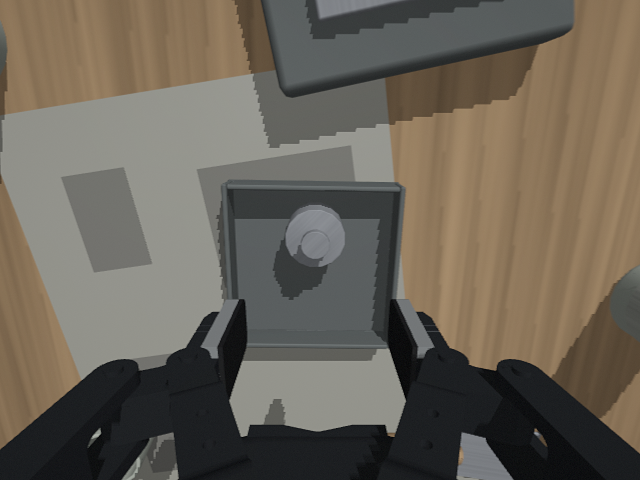

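>>> {"method": "servo_tool", "body": {
  "motion": [
    [[-0.045,-0.04,0,0],[-0.09,-0.08,0,0],[-0.135,-0.12,0,0],[-0.176,-0.162,0,0],[-0.176,-0.162,0,0]]
  ],
  "grip": 85
}}

```text
t: 9.7
ee_pos: [0.3875, 0.2446, 0.3204]
ee_rot: [0.707, 0.707, -0.001, -0.0]
ft_force: [0.1, -0.7, 0.4]
gripper_width: 0.0725
```

>>> {"method": "servo_tool", "body": {
  "motion": [
    [[0,0,0,0],[0,0,0,0]]
  ]
}}

```text
t: 9.95
ee_pos: [0.3906, 0.247, 0.3204]
ee_rot: [0.707, 0.707, -0.0, -0.0]
ft_force: [-0.2, -0.2, 1.0]
gripper_width: 0.0726
```

```bash
python3 go.py .39 .247 .2 1.571;python3 - <<'E'
from h import *
s=bot.read_state();c=wristcam(vision.capture("wrist"),s)
for d in masks_of("wrist","cup_a")[:2]: print(d["confidence"],d["location"],d["pixels"].sum(),fit("cup",[(c,d["pixels"])],(.39,.247)))
E
```

```text
t 9.95 pos [0.3906 0.247  0.3204] th 1.571 shift [ 0.     -0.0005  0.1204] turn 0.0 j [ 0.4  -0.04  1.81  0.    1.37  0.4 ] w 0.0726
0.66 [314.5, 245.1] 5247 (array([0.38772853, 0.2470717 ]), np.float64(0.034026890993118286))
0.38 [328.0, 382.8] 3760 (array([0.39157234, 0.24989341]), np.float64(2.4306604862213135))
```

>>> {"method": "servo_tool", "body": {
  "motion": [
    [[0,-0.001,0.02,0],[0,-0.001,0.06,0],[0,-0.001,0.1,0],[0,-0.001,0.125,0],[0,-0.001,0.125,0]]
  ]
}}

```text
t: 10.68
ee_pos: [0.3887, 0.2465, 0.1941]
ee_rot: [0.707, 0.707, -0.002, -0.001]
ft_force: [-0.2, 1.3, 0.9]
gripper_width: 0.0729
```

>>> {"method": "servo_tool", "body": {
  "motion": [
    [[0,0,0,0],[0,0,0,0],[0,0,0,0],[0,0,0,0],[0,0,0,0]]
  ],
  "grip": 0,
  "grip_force": 25
}}

```text
t: 11.3
ee_pos: [0.3892, 0.2467, 0.1969]
ee_rot: [0.707, 0.707, 0.001, 0.0]
ft_force: [-2.4, 0.7, 7.5]
gripper_width: 0.0503
```

>>> {"method": "servo_tool", "body": {
  "motion": [
    [[0,0,-0.02,0],[0,0,-0.06,0],[0,0,-0.12,0],[0,0,-0.14,0],[0,0,-0.14,0]]
  ]
}}

```text
t: 11.92
ee_pos: [0.389, 0.2465, 0.3376]
ee_rot: [0.707, 0.707, 0.002, 0.001]
ft_force: [-0.9, 0.3, -1.6]
gripper_width: 0.0503
```

```bash
python3 go.py .67 .0325 .3 1.571
python3 - <<'E'
from h import *
cv2.imwrite("pics/w4.png",vision.capture("wrist")["img"][:,:,::-1])
E
```

```text
t 11.93 pos [0.389  0.2465 0.3376] th 1.571 shift [-0.2141  0.2808  0.0383] turn -0.0 j [ 0.4  -0.06  1.79  0.    1.4   0.4 ] w 0.0503
```

View pics/w4.png

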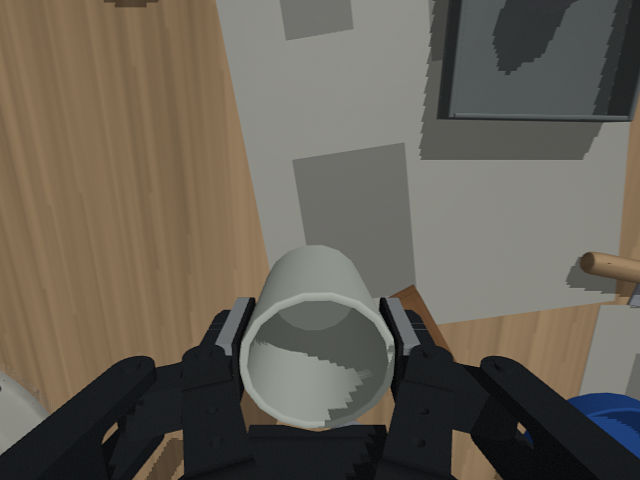

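>>> {"method": "servo_tool", "body": {
  "motion": [
    [[-0.035,0.046,0,0],[-0.07,0.092,0,0],[-0.105,0.138,0,0],[-0.14,0.184,0,0],[-0.175,0.23,0,0]]
  ]
}}

```text
t: 12.6
ee_pos: [0.6202, 0.07, 0.334]
ee_rot: [0.707, 0.707, -0.001, -0.001]
ft_force: [-0.1, 0.5, -0.1]
gripper_width: 0.0501
```

>>> {"method": "servo_tool", "body": {
  "motion": [
    [[-0.02,0.025,0,0],[-0.039,0.051,0,0],[-0.039,0.051,0,0],[-0.039,0.051,0,0]]
  ]
}}

```text
t: 13.1
ee_pos: [0.6696, 0.0326, 0.3344]
ee_rot: [0.707, 0.707, -0.001, -0.001]
ft_force: [0.1, 0.4, -0.6]
gripper_width: 0.0502
```

```bash
python3 go.py .67 .0325 .201 1.571
```

```text
t 13.1 pos [0.6696 0.0326 0.3344] th 1.571 shift [-0.0002  0.0006  0.1334] turn -0.0 j [-0.07  0.38  1.29  0.    1.47 -0.07] w 0.0502
```

>>> {"method": "servo_tool", "body": {
  "motion": [
    [[0,0,0.03,0],[0,0,0.08,0],[0,0,0.12,0],[0,0,0.128,0],[0,0,0.128,0]]
  ]
}}

```text
t: 13.72
ee_pos: [0.6699, 0.0329, 0.2086]
ee_rot: [0.707, 0.707, 0.0, 0.0]
ft_force: [0.4, -0.3, 0.2]
gripper_width: 0.0501
```

>>> {"method": "servo_tool", "body": {
  "motion": [
    [[0,0,0.002,0],[0,0,0.004,0],[0,0,0.004,0]]
  ]
}}

```text
t: 14.1
ee_pos: [0.67, 0.0325, 0.2042]
ee_rot: [0.707, 0.707, 0.0, 0.0]
ft_force: [0.8, 0.5, -0.4]
gripper_width: 0.0505
```

```bash
python3 go.py .67 .0325 .201 1.571
```

```text
t 14.1 pos [0.67   0.0325 0.2042] th 1.571 shift [0.     0.     0.0032] turn -0.0 j [-0.07  0.47  1.43  0.    1.23 -0.07] w 0.0505
```

>>> {"method": "servo_tool", "body": {
  "motion": [
    [[0,0,0.0015,0],[0,0,0.003,0],[0,0,0.003,0]]
  ]
}}

```text
t: 14.48
ee_pos: [0.6699, 0.0325, 0.201]
ee_rot: [0.707, 0.707, 0.0, 0.0]
ft_force: [-1.9, -0.3, 3.9]
gripper_width: 0.05
```

```bash
python3 go.py .67 .0325 .201 1.571
```

```text
t 14.47 pos [0.6699 0.0325 0.201 ] th 1.571 shift [0.     0.0001 0.    ] turn -0.0 j [-0.07  0.48  1.44  0.    1.23 -0.07] w 0.05
```

Contact shows as about 4 N, so I'm releasing and lifting.

>>> {"method": "servo_tool", "body": {
  "motion": [
    [[0,0,0,0],[0,0,0,0],[0,0,0,0]]
  ],
  "grip": 76
}}

```text
t: 14.85
ee_pos: [0.6699, 0.0324, 0.2006]
ee_rot: [0.707, 0.707, 0.0, -0.0]
ft_force: [-0.1, 0.0, 0.6]
gripper_width: 0.0648
```

>>> {"method": "servo_tool", "body": {
  "motion": [
    [[0,0,-0.02,0],[0,0,-0.06,0],[0,0,-0.11,0],[0,0,-0.13,0],[0,0,-0.13,0]]
  ]
}}

```text
t: 15.48
ee_pos: [0.6699, 0.0325, 0.3331]
ee_rot: [0.707, 0.707, 0.001, 0.001]
ft_force: [-0.2, 1.2, -0.7]
gripper_width: 0.0648
```

```bash
python3 go.py .519 -.17 .33 1.571;python3 - <<'E'
from h import *
s=bot.read_state();c=wristcam(vision.capture("wrist"),s)
cv2.imwrite("pics/w5.png",c["img"][:,:,::-1])
for d in masks_of("wrist","cup_a")[:2]: print(d["confidence"],d["location"],fit("cup",[(c,d["pixels"])],(.67,.0325),z=.004))
E
```

```text
t 15.47 pos [0.6699 0.0325 0.3331] th 1.571 shift [-0.2025 -0.151   0.0027] turn -0.0 j [-0.07  0.38  1.3   0.    1.46 -0.07] w 0.0648
0.87 [144.5, 465.3] (array([0.67156715, 0.03630123]), np.float64(4.209675312042236))
0.78 [314.3, 241.2] (array([0.66858294, 0.03282448]), np.float64(0.02182307094335556))
```

View pics/w5.png

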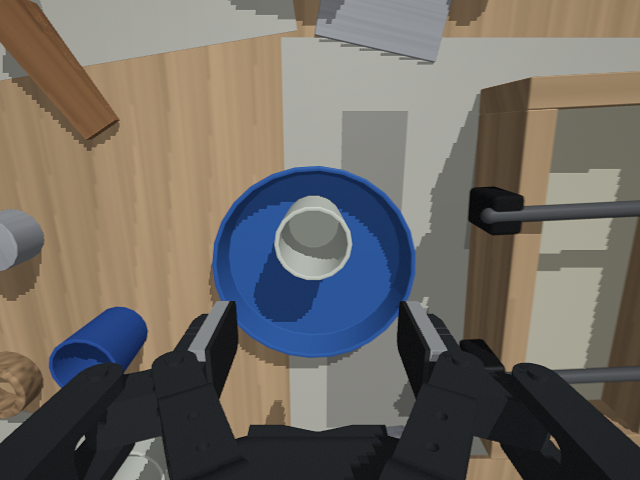

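>>> {"method": "servo_tool", "body": {
  "motion": [
    [[-0.045,-0.034,0,0],[-0.09,-0.067,0,0],[-0.135,-0.1,0,0],[-0.18,-0.134,0,0],[-0.203,-0.151,0,0]]
  ],
  "grip": 85
}}

```text
t: 16.2
ee_pos: [0.5172, -0.1722, 0.3294]
ee_rot: [0.708, 0.707, -0.0, -0.001]
ft_force: [1.1, 0.1, -0.4]
gripper_width: 0.0726
```

>>> {"method": "servo_tool", "body": {
  "motion": [
    [[0,0,0,0],[0,0,0,0]]
  ]
}}

```text
t: 16.45
ee_pos: [0.519, -0.1703, 0.3299]
ee_rot: [0.707, 0.707, -0.0, -0.001]
ft_force: [-0.2, 0.4, -0.8]
gripper_width: 0.0726
```

```bash
python3 go.py .519 -.17 .196 1.571;python3 - <<'E'
from h import *
s=bot.read_state();c=wristcam(vision.capture("wrist"),s)
for d in masks_of("wrist","cup_a")[:4]: print(d["confidence"],d["location"],d["pixels"].sum(),fit("cup",[(c,d["pixels"])],(.519,-.17)))
E
```

```text
t 16.45 pos [ 0.519  -0.1703  0.3299] th 1.571 shift [2.000e-04 1.000e-04 1.339e-01] turn -0.0 j [-0.46  0.13  1.62  0.    1.4  -0.46] w 0.0726
0.93 [277.7, 75.0] 6649 (array([ 0.51677832, -0.16714111]), np.float64(1.7432184219360352))
0.83 [313.1, 240.4] 4927 (array([ 0.51808534, -0.16950965]), np.float64(0.024035248905420303))
0.65 [296.6, 363.6] 4914 (array([ 0.51677832, -0.16714111]), np.float64(2.0091142654418945))
```

>>> {"method": "servo_tool", "body": {
  "motion": [
    [[0,0,0.03,0],[0,0,0.07,0],[0,0,0.11,0],[0,0,0.134,0],[0,0,0.134,0]]
  ]
}}

```text
t: 17.18
ee_pos: [0.5188, -0.1697, 0.195]
ee_rot: [0.707, 0.707, -0.001, -0.002]
ft_force: [0.6, -0.8, 0.2]
gripper_width: 0.0726
```

>>> {"method": "servo_tool", "body": {
  "motion": [
    [[0,0,0,0],[0,0,0,0],[0,0,0,0],[0,0,0,0],[0,0,0,0]]
  ],
  "grip": 0,
  "grip_force": 25
}}

```text
t: 17.8
ee_pos: [0.5192, -0.1706, 0.198]
ee_rot: [0.707, 0.707, 0.0, 0.001]
ft_force: [-0.8, 0.6, 7.9]
gripper_width: 0.0509
```

>>> {"method": "servo_tool", "body": {
  "motion": [
    [[0,0,-0.02,0],[0,0,-0.06,0],[0,0,-0.12,0],[0,0,-0.14,0],[0,0,-0.14,0]]
  ]
}}

```text
t: 18.42
ee_pos: [0.519, -0.1706, 0.3387]
ee_rot: [0.707, 0.707, 0.001, 0.002]
ft_force: [0.3, -0.4, -2.0]
gripper_width: 0.0508
```

```bash
python3 go.py .67 -.031 .33 1.571
python3 - <<'E'
from h import *
cv2.imwrite("pics/w6.png",vision.capture("wrist")["img"][:,:,::-1])
E
```

```text
t 18.43 pos [ 0.519  -0.1706  0.3387] th 1.571 shift [0.1396 0.1509 0.0089] turn -0.0 j [-0.46  0.12  1.6   0.    1.41 -0.46] w 0.0508
```

View pics/w6.png

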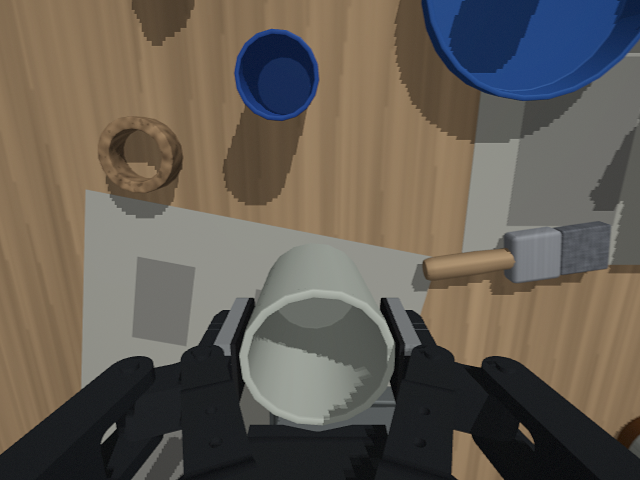

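The white cup is held upright. I'm moving it to the tub at y −0.031.

>>> {"method": "servo_tool", "body": {
  "motion": [
    [[0.04,0.043,0,0],[0.08,0.086,0,0],[0.12,0.13,0,0],[0.14,0.151,0,0],[0.14,0.151,0,0]]
  ]
}}

```text
t: 19.1
ee_pos: [0.6708, -0.0289, 0.3342]
ee_rot: [0.706, 0.708, -0.001, -0.001]
ft_force: [0.1, -0.9, -0.1]
gripper_width: 0.0506
```

>>> {"method": "servo_tool", "body": {
  "motion": [
    [[0,0,0,0],[0,0,0,0]]
  ]
}}

```text
t: 19.35
ee_pos: [0.6694, -0.0313, 0.3365]
ee_rot: [0.707, 0.707, -0.0, -0.0]
ft_force: [-0.7, -0.6, -0.7]
gripper_width: 0.0509
```

```bash
python3 go.py .67 -.031 .206 1.571
```

```text
t 19.35 pos [ 0.6694 -0.0313  0.3365] th 1.57 shift [0.0003 0.0006 0.1305] turn -0.001 j [-0.16  0.38  1.29  0.    1.47 -0.16] w 0.0509
```

>>> {"method": "servo_tool", "body": {
  "motion": [
    [[0,0,0.03,0],[0,0,0.08,0],[0,0,0.12,0],[0,0,0.13,0],[0,0,0.13,0]]
  ]
}}

```text
t: 19.98
ee_pos: [0.67, -0.031, 0.2075]
ee_rot: [0.707, 0.707, 0.0, 0.0]
ft_force: [0.1, -0.7, 0.7]
gripper_width: 0.0507
```

>>> {"method": "servo_tool", "body": {
  "motion": [
    [[0,0,0.001,0],[0,0,0.002,0],[0,0,0.002,0]]
  ]
}}

```text
t: 20.35
ee_pos: [0.67, -0.0305, 0.2054]
ee_rot: [0.707, 0.707, 0.0, 0.0]
ft_force: [-0.7, 0.1, -0.1]
gripper_width: 0.051
```

>>> {"method": "servo_tool", "body": {
  "motion": [
    [[0,0,0.001,0],[0,0,0.0015,0],[0,0,0.0015,0]]
  ]
}}

```text
t: 20.72
ee_pos: [0.6699, -0.0305, 0.2031]
ee_rot: [0.707, 0.707, -0.0, -0.0]
ft_force: [-0.1, -0.4, -0.5]
gripper_width: 0.0507
```

>>> {"method": "servo_tool", "body": {
  "motion": [
    [[0,0,0.001,0],[0,0,0.002,0],[0,0,0.002,0]]
  ]
}}

```text
t: 21.1
ee_pos: [0.6699, -0.0305, 0.202]
ee_rot: [0.707, 0.707, 0.0, 0.0]
ft_force: [-5.0, -0.3, 10.0]
gripper_width: 0.0509
```

>>> {"method": "servo_tool", "body": {
  "motion": [
    [[0,0,-0.0005,0],[0,0,-0.0005,0],[0,0,-0.0005,0]]
  ],
  "grip": 76
}}

```text
t: 21.48
ee_pos: [0.6699, -0.0305, 0.2016]
ee_rot: [0.707, 0.707, -0.0, -0.0]
ft_force: [0.0, 0.6, 0.9]
gripper_width: 0.0648
```

>>> {"method": "servo_tool", "body": {
  "motion": [
    [[0,0,-0.02,0],[0,0,-0.06,0],[0,0,-0.11,0],[0,0,-0.13,0],[0,0,-0.13,0]]
  ]
}}

```text
t: 22.1
ee_pos: [0.67, -0.0305, 0.3341]
ee_rot: [0.707, 0.707, 0.001, 0.001]
ft_force: [-0.0, -0.2, -0.4]
gripper_width: 0.0653
```

```bash
python3 go.py .4227 .0221 .33 1.571;python3 - <<'E'
from h import *
s=bot.read_state();c=wristcam(vision.capture("wrist"),s)
cv2.imwrite("pics/w7.png",c["img"][:,:,::-1])
E
```

```text
t 22.1 pos [ 0.67   -0.0305  0.3341] th 1.571 shift [ 0.0526 -0.2473  0.0033] turn -0.0 j [-0.16  0.38  1.3   0.    1.46 -0.16] w 0.0653
```

View pics/w7.png

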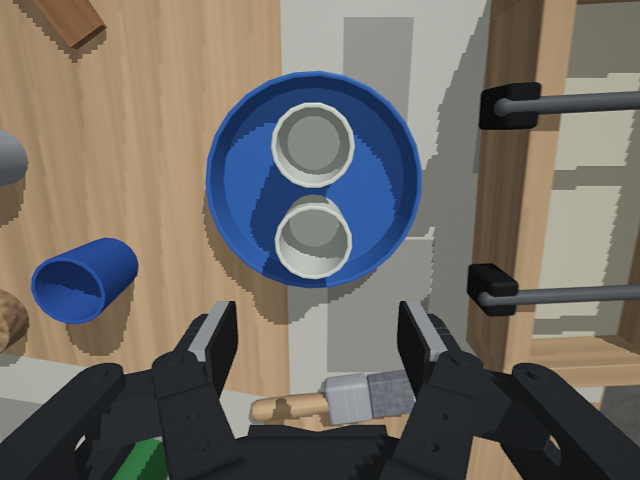

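Both cups stand in the tub. Next is the second weight, at (0.4227, 0.0221).

>>> {"method": "servo_tool", "body": {
  "motion": [
    [[0.011,-0.05,0,0],[0.022,-0.1,0,0],[0.033,-0.15,0,0],[0.044,-0.2,0,0],[0.053,-0.247,0,0]]
  ],
  "grip": 85
}}

```text
t: 22.78
ee_pos: [0.421, 0.0228, 0.3303]
ee_rot: [0.707, 0.707, -0.001, -0.001]
ft_force: [0.3, -0.8, 0.2]
gripper_width: 0.0725
```

>>> {"method": "servo_tool", "body": {
  "motion": [
    [[0,0,0,0],[0,0,0,0]]
  ]
}}

```text
t: 23.02
ee_pos: [0.4232, 0.0224, 0.3313]
ee_rot: [0.707, 0.707, -0.0, -0.0]
ft_force: [0.3, -0.2, -0.5]
gripper_width: 0.0725
```

```bash
python3 go.py .4227 .0221 .178 1.571;python3 - <<'E'
from h import *
s=bot.read_state();c=wristcam(vision.capture("wrist"),s)
for d in masks_of("wrist","weight_a")[:4]: print(d["confidence"],d["location"],d["pixels"].sum(),fit("weight",[(c,d["pixels"])],(.4227,.0221)))
E
```

```text
t 23.02 pos [0.4232 0.0224 0.3313] th 1.571 shift [-0.0003 -0.0004  0.1533] turn -0.0 j [-0.13 -0.13  1.87  0.    1.4  -0.13] w 0.0725
0.7 [314.1, 226.6] 2962 (array([0.42212483, 0.02210437]), np.float64(0.011284135282039642))
0.54 [620.4, 217.2] 2281 (array([ 0.47098125, -0.347275  ]), np.float64(0.9697943329811096))
```

>>> {"method": "servo_tool", "body": {
  "motion": [
    [[0,0,0.03,0],[0,0,0.08,0],[0,0,0.12,0],[0,0,0.153,0],[0,0,0.153,0]]
  ]
}}

```text
t: 23.75
ee_pos: [0.4227, 0.0224, 0.1767]
ee_rot: [0.707, 0.707, -0.002, -0.002]
ft_force: [-0.0, 0.2, -0.3]
gripper_width: 0.0726
```

>>> {"method": "servo_tool", "body": {
  "motion": [
    [[0,0,0,0],[0,0,0,0],[0,0,0,0],[0,0,0,0],[0,0,0,0]]
  ],
  "grip": 0,
  "grip_force": 50
}}

```text
t: 24.38
ee_pos: [0.4234, 0.0224, 0.1804]
ee_rot: [0.707, 0.707, 0.001, 0.001]
ft_force: [-2.7, -1.0, 7.9]
gripper_width: 0.0423
```

>>> {"method": "servo_tool", "body": {
  "motion": [
    [[0,0,-0.02,0],[0,0,-0.06,0],[0,0,-0.12,0],[0,0,-0.15,0],[0,0,-0.15,0]]
  ]
}}

```text
t: 25.0
ee_pos: [0.4231, 0.0225, 0.3315]
ee_rot: [0.707, 0.707, 0.002, 0.002]
ft_force: [0.1, 0.6, -5.3]
gripper_width: 0.0422
```

```bash
python3 go.py .551 .364 .33 1.571
```

```text
t 25.0 pos [0.4231 0.0225 0.3315] th 1.571 shift [0.3415 0.1279 0.0019] turn -0.0 j [-0.13 -0.14  1.88  0.    1.4  -0.13] w 0.0422
```

>>> {"method": "servo_tool", "body": {
  "motion": [
    [[0.055,0.021,0,0],[0.11,0.041,0,0],[0.165,0.062,0,0],[0.22,0.083,0,0],[0.275,0.103,0,0]]
  ]
}}

```text
t: 25.62
ee_pos: [0.5261, 0.2994, 0.3272]
ee_rot: [0.707, 0.707, -0.001, -0.0]
ft_force: [1.1, -0.6, -2.3]
gripper_width: 0.0428
```

>>> {"method": "servo_tool", "body": {
  "motion": [
    [[0.035,0.012,0,0],[0.067,0.025,0,0],[0.067,0.025,0,0],[0.067,0.025,0,0]]
  ]
}}

```text
t: 26.12
ee_pos: [0.5507, 0.3641, 0.3274]
ee_rot: [0.707, 0.707, -0.001, -0.0]
ft_force: [0.2, -0.5, -3.7]
gripper_width: 0.0422
```

```bash
python3 go.py .551 .364 .19 1.571
```

```text
t 26.12 pos [0.5507 0.3641 0.3274] th 1.571 shift [0.     0.0005 0.1374] turn -0.0 j [ 0.47  0.36  1.33 -0.    1.45  0.47] w 0.0422
```

>>> {"method": "servo_tool", "body": {
  "motion": [
    [[0,0,0.03,0],[0,0,0.08,0],[0,0,0.12,0],[0,0,0.136,0],[0,0,0.136,0]]
  ]
}}

```text
t: 26.75
ee_pos: [0.5509, 0.364, 0.1927]
ee_rot: [0.707, 0.707, -0.0, -0.0]
ft_force: [0.1, 0.1, -2.6]
gripper_width: 0.0427
```

>>> {"method": "servo_tool", "body": {
  "motion": [
    [[0,0,0.0015,0],[0,0,0.003,0],[0,0,0.003,0]]
  ]
}}

```text
t: 27.12
ee_pos: [0.551, 0.3645, 0.1905]
ee_rot: [0.707, 0.707, 0.0, 0.0]
ft_force: [0.1, 0.2, -4.4]
gripper_width: 0.0424
```

>>> {"method": "servo_tool", "body": {
  "motion": [
    [[0,0,0.001,0],[0,0,0.002,0],[0,0,0.002,0]]
  ]
}}

```text
t: 27.5
ee_pos: [0.5509, 0.3645, 0.1876]
ee_rot: [0.707, 0.707, -0.0, -0.0]
ft_force: [-0.2, -0.3, -3.5]
gripper_width: 0.042
```

>>> {"method": "servo_tool", "body": {
  "motion": [
    [[0,0,0.001,0],[0,0,0.0025,0],[0,0,0.0025,0]]
  ]
}}

```text
t: 27.88
ee_pos: [0.5509, 0.3645, 0.1851]
ee_rot: [0.707, 0.707, -0.0, -0.0]
ft_force: [0.4, -0.7, -3.5]
gripper_width: 0.042
```

>>> {"method": "servo_tool", "body": {
  "motion": [
    [[0,0,0.0005,0],[0,0,0.001,0],[0,0,0.001,0]]
  ]
}}

```text
t: 28.25
ee_pos: [0.5509, 0.3645, 0.1845]
ee_rot: [0.707, 0.707, 0.0, -0.0]
ft_force: [-1.6, -0.1, 1.0]
gripper_width: 0.0427
```

Contact again, so I'm releasing.

>>> {"method": "servo_tool", "body": {
  "motion": [
    [[0,0,0,0],[0,0,0,0],[0,0,0,0]]
  ],
  "grip": 66
}}

```text
t: 28.62
ee_pos: [0.551, 0.3645, 0.1843]
ee_rot: [0.707, 0.707, 0.0, -0.0]
ft_force: [-0.1, -0.1, -0.5]
gripper_width: 0.0564
```

>>> {"method": "servo_tool", "body": {
  "motion": [
    [[0,0,-0.02,0],[0,0,-0.06,0],[0,0,-0.11,0],[0,0,-0.14,0],[0,0,-0.14,0]]
  ]
}}

```text
t: 29.25
ee_pos: [0.551, 0.3645, 0.3287]
ee_rot: [0.707, 0.707, 0.003, 0.001]
ft_force: [0.2, 0.7, -0.4]
gripper_width: 0.0564
```

```bash
python3 go.py .4827 .1516 .32 2.086;python3 - <<'E'
from h import *
s=bot.read_state();c=wristcam(vision.capture("wrist"),s)
cv2.imwrite("pics/w8.png",c["img"][:,:,::-1])
E
```

```text
t 29.25 pos [0.551  0.3645 0.3287] th 1.571 shift [-0.213  -0.0684  0.0078] turn -0.515 j [0.47 0.36 1.33 0.   1.44 0.47] w 0.0564
```

View pics/w8.png

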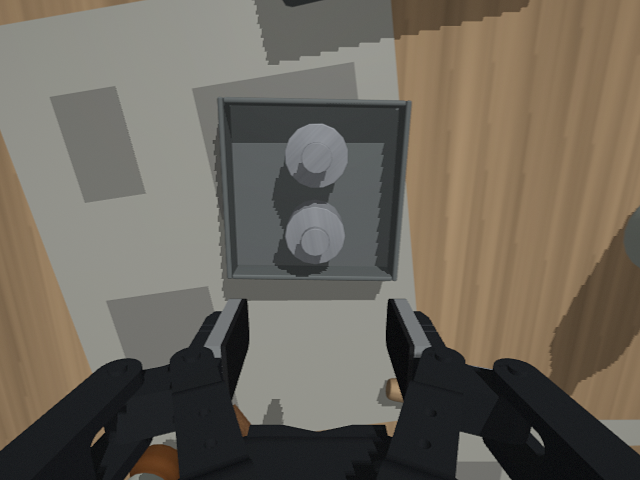

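Both weights stand in the bin. Now the wedge, with the jaws limited to about 50 mm.

>>> {"method": "servo_tool", "body": {
  "motion": [
    [[-0.05,-0.016,0,-0.12],[-0.1,-0.032,0,-0.24],[-0.15,-0.048,0,-0.36],[-0.2,-0.064,0,-0.48],[-0.213,-0.068,0,-0.515]]
  ],
  "grip": 58
}}

```text
t: 29.92
ee_pos: [0.4819, 0.1493, 0.3239]
ee_rot: [0.503, 0.864, -0.0, -0.0]
ft_force: [1.0, -0.3, -0.3]
gripper_width: 0.0497
```

>>> {"method": "servo_tool", "body": {
  "motion": [
    [[0,0,0,0],[0,0,0,0]]
  ]
}}

```text
t: 30.18
ee_pos: [0.4831, 0.152, 0.324]
ee_rot: [0.504, 0.864, -0.0, -0.0]
ft_force: [0.0, -0.0, -0.3]
gripper_width: 0.0494
```

```bash
python3 go.py .4827 .1516 .1755 2.086;python3 - <<'E'
from h import *
s=bot.read_state();c=wristcam(vision.capture("wrist"),s)
im=c["img"][:,:,::-1].copy()
sl=(sil(c,"wedge",.4866,.1446,5.228)>.5).astype(np.uint8)
cv2.drawContours(im,cv2.findContours(sl,0,1)[0],-1,(0,0,255),1)
cv2.imwrite("pics/w9.png",im)
for d in masks_of("wrist","wedge")[:2]: print(d["confidence"],d["location"],d["pixels"].sum(),fit("wedge",[(c,d["pixels"])],(.4866,.1446),[5.228,2.086]),fit("wedge",[(c,d["pixels"])],(.4866,.1446),[2.086]))
E
```

```text
t 30.18 pos [0.4831 0.152  0.324 ] th 2.085 shift [-0.0002 -0.0005  0.1485] turn -0.001 j [ 0.15  0.05  1.71  0.    1.38 -0.36] w 0.0494
```

View pics/w9.png

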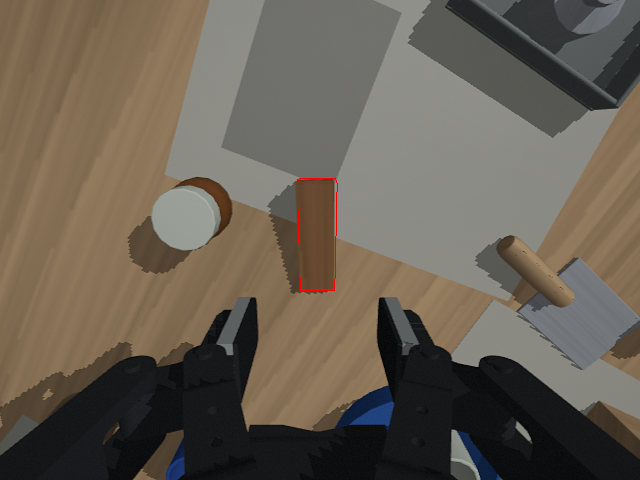

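>>> {"method": "servo_tool", "body": {
  "motion": [
    [[0,0,0.03,0],[0,0,0.08,0],[0,0,0.12,0],[0,0,0.145,0],[0,0,0.145,0]]
  ]
}}

```text
t: 30.9
ee_pos: [0.4825, 0.152, 0.1776]
ee_rot: [0.504, 0.864, -0.001, -0.001]
ft_force: [-0.5, 0.0, 0.2]
gripper_width: 0.0493
```

>>> {"method": "servo_tool", "body": {
  "motion": [
    [[0,0,0,0],[0,0,0,0],[0,0,0,0]]
  ],
  "grip": 38
}}

```text
t: 31.28
ee_pos: [0.4831, 0.1515, 0.1801]
ee_rot: [0.504, 0.864, 0.0, 0.0]
ft_force: [-0.4, -0.1, 0.3]
gripper_width: 0.0326
```

```bash
python3 go.py .4827 .1516 .178 2.086
```

```text
t 31.27 pos [0.4831 0.1515 0.1801] th 2.086 shift [ 0.0003 -0.0004  0.0021] turn -0.0 j [ 0.15  0.2   1.87  0.    1.07 -0.36] w 0.0326
```

Free of contact at 32.6 mm opening. I'll go 2 mm lower and grip.

>>> {"method": "servo_tool", "body": {
  "motion": [
    [[0,0,0.001,0],[0,0,0.002,0],[0,0,0.002,0]]
  ]
}}

```text
t: 31.65
ee_pos: [0.4829, 0.1514, 0.1772]
ee_rot: [0.504, 0.864, -0.0, -0.0]
ft_force: [0.5, 0.2, 0.7]
gripper_width: 0.0323
```

>>> {"method": "servo_tool", "body": {
  "motion": [
    [[0,0,0,0],[0,0,0,0],[0,0,0,0],[0,0,0,0]]
  ],
  "grip": 0,
  "grip_force": 40
}}

```text
t: 32.15
ee_pos: [0.483, 0.1515, 0.1774]
ee_rot: [0.504, 0.864, 0.0, 0.0]
ft_force: [-0.6, 0.2, 3.5]
gripper_width: 0.0269
```

>>> {"method": "servo_tool", "body": {
  "motion": [
    [[0,0,-0.02,0],[0,0,-0.06,0],[0,0,-0.12,0],[0,0,-0.14,0],[0,0,-0.14,0]]
  ]
}}

```text
t: 32.78
ee_pos: [0.4831, 0.1515, 0.3185]
ee_rot: [0.504, 0.864, 0.001, 0.001]
ft_force: [0.2, -0.1, -0.7]
gripper_width: 0.0273
```

```bash
python3 go.py .559 -.383 .32 3.11;python3 - <<'E'
from h import *
cv2.imwrite("pics/w10.png",vision.capture("wrist")["img"][:,:,::-1])
E
```

```text
t 32.77 pos [0.4831 0.1515 0.3185] th 2.086 shift [-0.5026 -0.1972 -0.0016] turn -1.024 j [ 0.15  0.05  1.72  0.    1.36 -0.36] w 0.0273
```

View pics/w10.png

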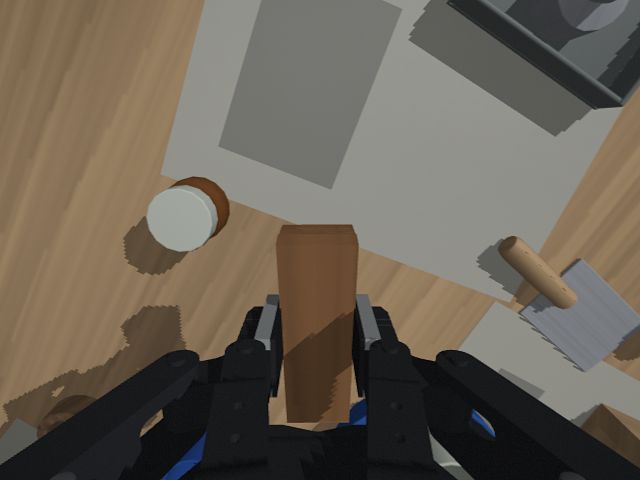

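>>> {"method": "servo_tool", "body": {
  "motion": [
    [[-0.05,-0.02,0,-0.1],[-0.1,-0.039,0,-0.2],[-0.15,-0.059,0,-0.3],[-0.2,-0.078,0,-0.4],[-0.25,-0.098,0,-0.5]]
  ]
}}

```text
t: 33.45
ee_pos: [0.5206, -0.1161, 0.3155]
ee_rot: [0.273, 0.962, 0.0, -0.001]
ft_force: [1.0, -0.1, -1.7]
gripper_width: 0.027
```

>>> {"method": "servo_tool", "body": {
  "motion": [
    [[0,0,0,0],[0,0,0,0]]
  ]
}}

```text
t: 33.7
ee_pos: [0.5206, -0.1143, 0.3158]
ee_rot: [0.275, 0.961, 0.0, -0.001]
ft_force: [-0.6, -0.1, -0.5]
gripper_width: 0.0272
```

```bash
python3 go.py .551 -.383 .32 3.11
```

```text
t 33.7 pos [ 0.5206 -0.1143  0.3158] th 2.584 shift [-0.1679 -0.212  -0.0046] turn -0.526 j [-0.36  0.11  1.66  0.    1.37 -1.37] w 0.0272
```

>>> {"method": "servo_tool", "body": {
  "motion": [
    [[-0.034,-0.042,0,-0.105],[-0.067,-0.085,0,-0.21],[-0.1,-0.127,0,-0.315],[-0.134,-0.17,0,-0.42],[-0.168,-0.212,0,-0.526]]
  ]
}}

```text
t: 34.33
ee_pos: [0.5522, -0.3834, 0.3166]
ee_rot: [0.013, 1.0, 0.0, -0.0]
ft_force: [0.7, 0.3, 0.8]
gripper_width: 0.0273
```

>>> {"method": "servo_tool", "body": {
  "motion": [
    [[0,0,0,0],[0,0,0,0]]
  ]
}}

```text
t: 34.58
ee_pos: [0.552, -0.3818, 0.3164]
ee_rot: [0.015, 1.0, 0.001, -0.0]
ft_force: [0.7, 0.6, 0.2]
gripper_width: 0.0271
```

```bash
python3 go.py .551 -.383 .19 3.11
```

```text
t 34.58 pos [ 0.552  -0.3818  0.3164] th 3.112 shift [ 0.0009 -0.0013  0.1264] turn 0.002 j [-0.72  0.39  1.32  0.    1.44 -2.26] w 0.0271
```

>>> {"method": "servo_tool", "body": {
  "motion": [
    [[0,-0.001,0.03,0],[0,-0.001,0.08,0],[0,-0.001,0.12,0],[0,-0.001,0.129,0],[0,-0.001,0.129,0]]
  ]
}}

```text
t: 35.2
ee_pos: [0.5521, -0.3833, 0.1892]
ee_rot: [0.015, 1.0, -0.0, 0.0]
ft_force: [-1.2, -0.6, 0.2]
gripper_width: 0.0268
```

>>> {"method": "servo_tool", "body": {
  "motion": [
    [[0,0,0.001,0],[0,0,0.002,0],[0,0,0.002,0]]
  ]
}}

```text
t: 35.58
ee_pos: [0.5517, -0.3842, 0.1868]
ee_rot: [0.015, 1.0, -0.0, 0.0]
ft_force: [-0.3, -0.3, -0.4]
gripper_width: 0.0273
```

>>> {"method": "servo_tool", "body": {
  "motion": [
    [[0,0,0.001,0],[0,0,0.002,0],[0,0,0.002,0]]
  ]
}}

```text
t: 35.95
ee_pos: [0.5516, -0.3841, 0.184]
ee_rot: [0.015, 1.0, 0.0, -0.0]
ft_force: [-0.2, -0.1, -0.4]
gripper_width: 0.027
```

>>> {"method": "servo_tool", "body": {
  "motion": [
    [[0,0,0.001,0],[0,0,0.002,0],[0,0,0.002,0]]
  ]
}}

```text
t: 36.33
ee_pos: [0.5516, -0.3841, 0.1821]
ee_rot: [0.015, 1.0, 0.0, -0.0]
ft_force: [-0.5, 0.0, -0.4]
gripper_width: 0.027
```

>>> {"method": "servo_tool", "body": {
  "motion": [
    [[0,0,0.0005,0],[0,0,0.001,0],[0,0,0.001,0]]
  ]
}}

```text
t: 36.7
ee_pos: [0.5516, -0.3841, 0.1814]
ee_rot: [0.015, 1.0, 0.0, 0.0]
ft_force: [-1.4, 1.0, 3.0]
gripper_width: 0.0268
```

>>> {"method": "servo_tool", "body": {
  "motion": [
    [[0,0,0,0],[0,0,0,0],[0,0,0,0]]
  ],
  "grip": 48
}}

```text
t: 37.08
ee_pos: [0.5516, -0.3841, 0.1811]
ee_rot: [0.015, 1.0, 0.0, -0.0]
ft_force: [-0.2, 0.4, -0.3]
gripper_width: 0.041
```

>>> {"method": "servo_tool", "body": {
  "motion": [
    [[0,0,-0.02,0],[0,0,-0.06,0],[0,0,-0.11,0],[0,0,-0.16,0],[0,0,-0.2,0]]
  ]
}}

```text
t: 37.7
ee_pos: [0.5513, -0.3838, 0.3853]
ee_rot: [0.015, 1.0, -0.001, 0.001]
ft_force: [0.2, -0.4, 0.8]
gripper_width: 0.0409
```

>>> {"method": "servo_tool", "body": {
  "motion": [
    [[0.06,0.0,0,0],[0.12,0.0,0,0],[0.18,0.0,0,0],[0.2,0,0,0],[0.2,0,0,0]]
  ]
}}

```text
t: 38.33
ee_pos: [0.3509, -0.3782, 0.3828]
ee_rot: [0.016, 1.0, -0.001, 0.001]
ft_force: [0.6, -0.5, 1.0]
gripper_width: 0.041
```

```bash
python3 - <<'E'
from h import *
for n in("top","side","wrist"): cv2.imwrite(f"pics/{n}f.png",vision.capture(n)["img"][:,:,::-1])
E
sed -i 's/N=dict(/N=dict(/; s/r1=fit(k,\[(C\["top"\],d\["pixels"\])\],x0,yaw)/r1=fit(k,[(C["top"],d["pixels"])],x0,yaw)/' m.py; python3 m.py
```

```text
cup top [(0.8, [451, 235], 569), (0.74, [339, 158], 575), (0.62, [309, 158], 540), (0.6, [357, 234], 486)]
cup side [(0.96, [389, 227], 622), (0.91, [407, 252], 903), (0.79, [326, 278], 995)]
   top [ 0.5018 -0.2742] 0.025 
   top [ 0.6716 -0.0296] 0.007 side [ 0.6723 -0.0261] 0.019 both [ 0.6713 -0.0289] 0.043
   top [0.6699 0.0333] 0.024 side [0.6716 0.0388] 0.291 both [0.67   0.0343] 0.342
   top [ 0.4957 -0.0657] 0.033 side [ 0.4968 -0.0675] 0.027 both [ 0.4968 -0.0665] 0.066
weight top [(0.94, [136, 217], 437), (0.7, [162, 217], 388)]
weight side []
   top [0.5543 0.4235] 0.011 
   top [0.553  0.3661] 0.024 
wedge top [(0.72, [498, 211], 635), (0.69, [338, 160], 489)]
wedge side [(0.7, [416, 439], 1621)]
   top [ 0.5612 -0.3858  6.2806] 0.011 side [ 0.5613 -0.3831 -0.0322] 0.008 both [ 0.5611 -0.3839  6.2647] 0.046
   top [ 0.6904 -0.0315 -0.0538] 0.508 
tub top [(0.62, [323, 163], 2763)]
tub side [(0.95, [390, 256], 2361)]
   top [0.6703 0.0018] 0.396 side [6.699e-01 1.000e-04] 0.588 both [0.6699 0.001 ] 0.987
square_bin top [(0.84, [150, 223], 2981), (0.4, [324, 166], 2817)]
square_bin side [(0.92, [319, 162], 627)]
   top [ 0.5508  0.3931 -0.006 ] 0.248 side [ 0.5842  0.3948 -0.2833] 1.799 both [ 0.5534  0.3931 -0.0587] 2.173
   top [6.717e-01 8.000e-04 1.022e+00] 0.52 
oblong_tray top [(0.97, [490, 211], 2771)]
oblong_tray side [(0.96, [424, 450], 7027)]
   top [ 0.5584 -0.3821 -0.0065] 0.203 side [ 0.5583 -0.3835 -0.0166] 0.209 both [ 0.5589 -0.3833 -0.015 ] 0.416
tape top [(0.84, [390, 283], 325)]
tape side [(0.61, [405, 250], 894)]
   top [ 0.3868 -0.1159] 0.616 
jar top [(0.76, [273, 285], 380)]
jar side []
   top [0.3981 0.1189] 0.104
```

View pics/topf.png

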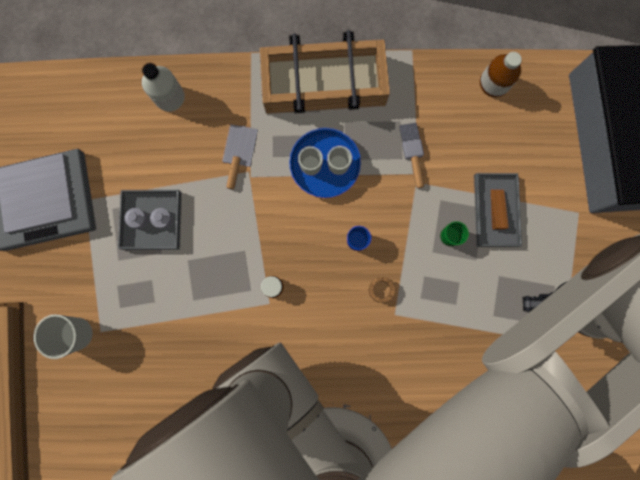

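View pics/sidef.png

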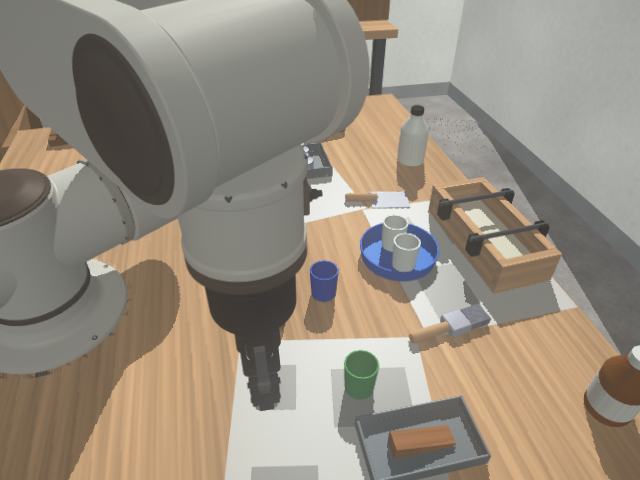

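View pics/wristf.png

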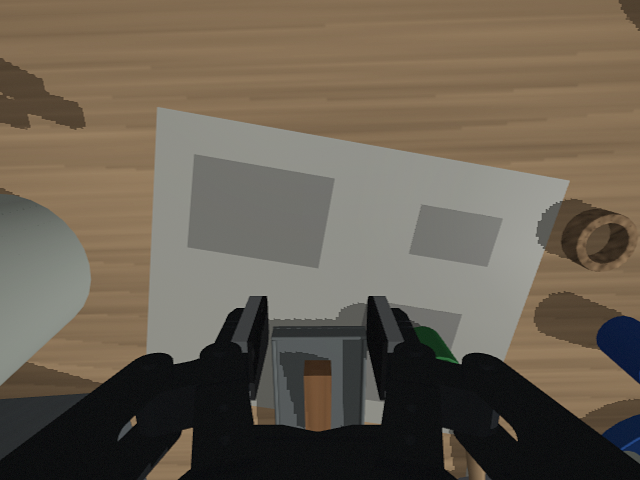

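The pictures show both white cups in the tub at (310,160) and (339,160), both weights in the bin at (136,217) and (161,217), and the wedge flat in the tray at (499,211). The tape and jar are where they were. The arm is clear and still, so I'm handing in.

Run:
```python
from station import bot,order
s=bot.read_state();print(s["t"],abs(s["dq"]).max());print(order.sign_off())
```

```text
39.375 0.0015167342237458296
the job is handed in; nothing more can be done
None
```

I put all five things in their containers and handed the job in at about 39 s, well inside the 128 s limit; sign-off reports no verdict.

Last checks, from the final camera pictures:
- **Cups:** both stand upright in the tub, about 31 and 33 mm from its centre (limit 56 mm).
- **Weights:** both stand upright in the square bin, about 27 and 31 mm off centre in y and 3 mm in x (limit 46 mm each way).
- **Wedge:** it lies flat in the tray, within about 3 mm of its centre.
- **Tape and jar:** both measured within about 2 mm of where they started.
- **Arm:** it was clear of everything and still at the end. The highest wrist force I read was about 11 N.

- **Disagreements:** the top and side views differ by up to 5 mm on the tub cup that is partly hidden from the side.
- **Failed or weak checks:** The side view no longer detected the weights because the arm blocked it, so they rest on the top view and close-up wrist pictures. The networks also gave a few false detections, such as a "wedge" in the tub, which the pictures ruled out. The final tape fit was poor because the roll is hollow, and the jar was detected only from above.

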